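Hook and latch the pressing bar of a tofu press

ROBOT

A 7-joint arm with a two-finger parallel gripper is mounted at the origin on the work surface. World frame = base frame: x ahead of the robot, y to its left, z up, the work surface at z = 0. Lengths are in m, angles in rad, forces in N, time in s.
With the tool pointing down it reaches from about 0.425 to 0.975 m from the base axis. Payload 16.7 kg.
Tool frame: the origin (TCP) lies between the finger pads; the fingertips stand 22 mm ahead of it and the grasp point (between the pads) lies 3 mm ahead of it (env.tips_ahead is the distance from the TCP to the fingertips, in m); z points along the fingers, y is the line along which they close (so a half turn about z gives the same grasp; the last joint's range is limited). The gripper opens to 85 mm and grips with 20 to 120 N. Pads are 22 mm wide; open, the fingers measure 114 mm over their backs; the gripper's body (76 mm by 85 mm) begins 54 mm behind the grasp point. The pads swing forward as they close: fully open they stand 13 mm farther back than shut.
Start: joints at [-1.486, 0.426, 0.074, 1.606, -0.034, 1.111, -0.067], TCP at [0.156, 0.657, 0.253] pointing down, gripper open.
Joint ranges: [-2.85, 2.85], [-0.5, 2.14], [-1.23, 1.37], [0.21, 2.46], [-1.02, 4.16], [0.16, 2.05], [-2.73, 2.73]. Speed limits (rad/s): [1.89, 1.89, 2.39, 2.39, 3.01, 3.01, 3.01].

INTERFACE

Orientations are given as a unit quaternion [w, x, y, z].
In Python, from station import env gives the robot as it stands. Calls block until the motion is done:
- env.move_to(position, orientation): joint-space move of the TCP to a pose.
- env.move_linear(position, ori=None, max_speed=0.15): straight line of the TCP; ori=None keeps the orientation; max_speed is the mean speed in m/s.
- env.movej(angles): joint-space move.
- env.gripper_open() and env.grab(squeeze=None): open the fingers fully, or close them until they stop; squeeze is the grip in N (None keeps the last).
- env.hold(seconds).
- env.solve_ik(position, orientation): joint angles nearest the present ones, or None.
- env.get_obs(): the state.
- env.read_camera(name): name is "scene" or "side" or "wrist"; returns a dict with "frame" (400x640x3 uint8, red, green, blue), "depth" (400x640 float32, m along the optical axis (not along the pixel's ray), 0 where there is no reading), "camera_matrix" (3x3 intrinsics, pixels), "rvec" (rotation vector, rad) and "tvec" (3), from world to camera coordinates, as OpenCV has them. Camera axes: x right, y down, z forward; pixel columns grow to the right and rows downward; lengths in m; the calibration is good to about 2 mm. A picture is of the moment at which its call begins.
A pose or a line that the arm cannot do raises env.Unreachable and nothing moves.
- env.hand_in(): hands the job in; it is judged then, once.
The state is a dict: "time": time; "q": joint angles; "dq": joint speeds; "tau": joint torques, N m; "tool_pos": TCP position; "tcp_rot": TCP orientation; "wrist_force": force on the tool from outside, world axes, zero at the start; "wrist_torque": the same for the moment, N m; "grip_width": opening from 0.0 (shut) to 1.0 (fully open); "gripper_force": force on a finger pad.
Only numpy, scipy, OpenCV 4.12 (cv2) and the standard library are available. Lean on these libraries where they do the work, as an engineer would, in place of code of your own. Each camera call takes 0.05 s, during which the arm holds its last target. There are 200 camera calls.

TASK

Fit the loose steel pressing bar onto the tofu press: holding it by its black grip, tilt it grip-up so that the oblong eye goes over the T-shaped head of the post, lower it until it lies level under the head, pressing the sprung lid down, then push it along towards the post until its two ears sit fully home under the keepers, and let go. Work by feel and do not force it against the press, and leave the other kitchen things where they are.

Things in the scene. Friction and masses are not known exactly. Their poses are not given: they have to be found in the camera images.
- press: Steel tofu press, fixed. Origin on the worktop under the lid button; z up; x runs from the post (-x) to the keepers and grip end (+x). In mm: base plate x -145..85, y +-56, top z 12; mould box x +-48, y +-55, rim z 85. Latched, the bar lies level along x, bar x with press x, top at z 100, pushed up on head and lips by the lid; its grip centre then at x 113.5, z 117, its loop centre at x -127.
- post_slot (a point): Middle of the slot the T-post is clamped in, at z 100 (the head's underside), press x -98, y 0; axes as press. The post itself stands up to 11 mm either way of it along x (not measured: feel for it; it stays put). Round neck 10 mm thick; flat head 67 long in x, 12 wide in y, 5 thick, top at z 105. Under the head only the neck stands above the base plate.
- keepers (a point): Midway between the two keepers, at the lips' tips and underside (press x 66.5, y 0, z 100); axes as press. Each keeper is a steel hook at y +-18..30 mm: upright at x -16..-6 from here, lip from the upright to x 0, 5 thick. The 30 mm bar lies between them; the ears go down at +x of the tips, to below the lips, then are pushed to -x under the lips until they stop on the uprights.
- press_lid (a joint): Sprung lid with a black round button, 32 mm across, over the press origin, its top at z 107 mm when free. Reads how far it is pressed down (m): 0 free, 0.012 with the bar level and latched, 0.022 at its end stop. It pushes up with about 4 N free and 8 N at 12 mm.
- bar_grip (a point): Centre of the black grip of the loose pressing bar: 46 long, 24 wide, 34 high, standing on the top of the flat steel bar, 5 thick, 0.26 kg, 268 long. It starts flat on the worktop, this point 22 mm above it. x along the bar from eye to grip, y across, z up from its top. From here the ears are at x -53..-43 (out to y +-29; bar 30 wide there), the eye at x -235.5..-193.5.
- bar_loop (a point): Centre of the end loop, the strip 10 (x) by 34 by 5 mm that closes the eye; 240.5 mm from the grip centre along -x, 19.5 below it; axes as bar_grip. Eye 42 long, 18 wide: shorter than the T-head, so it passes only tilted grip-up by 35 to 40 degrees: loop down past the head's -x end, drawn to +x close under the head till it bears on the neck; then the eye's other end just clears the head.
- spatula: Bystander: wooden spatula 240 mm long lying across beyond the eye end of the bar; origin under it. Leave alone.
- ramekin: Bystander: small white bowl, 72 mm wide, 40 high; origin under its centre, beyond the post end of the press. Leave alone.
- jar: Bystander: glass jar 60 mm wide, 85 high; origin under its centre, beside the press. Leave alone.
- mug: Bystander: white mug 80 mm wide, 90 high; origin under its centre. Leave alone.
- tumbler: Bystander: glass tumbler 68 mm wide, 100 high; origin under its centre. Leave alone.
- mill: Bystander: turned wooden pepper mill 54 mm wide, 152 high; origin under its centre. Leave alone.
- bowl: Bystander: blue bowl 140 mm wide, 60 high; origin under its centre. Leave alone.

How it is judged:
On the way:
1. the bar's end loop is hooked under the T-head, the head standing through the eye (z of bar_loop in the frame of press between 0.06 and 0.0985 m and x of bar_loop in the frame of press between -0.1215 and -0.09 m and y of bar_loop in the frame of press between -0.008 and 0.008 m), for 0.1 s.
At the end, for the whole second after the job is handed in: The bar lies level (within 3 degrees) and along the press (within 4.5 degrees), its eye caught under the T-head and its ears at least 2.5 mm under the lips (within 3.5 mm of the uprights), the lid pressed down more than 9 mm, and the bar stays so when let go (x of bar_loop in the frame of press between -0.132 and -0.1235 m and z of bar_loop in the frame of press between 0.094 and 0.1 m and y of bar_loop in the frame of press between -0.008 and 0.008 m and z of bar_grip in the frame of press between 0.112 and 0.121 m and angle between the x axis of bar_grip and the x axis of press, either way round below 0.08 rad and angle between bar_grip's own z axis and vertical below 0.05 rad and value of joint press_lid above 0.009 m and velocity of joint press_lid below 0.01 m/s); the robot touches nothing.
It fails at once if the bar is forced against the press with more than 35 N (contact force between bar and press above 35 N).
It fails at once if another kitchen thing is shifted by more than 25 mm (distance of any of spatula, ramekin, jar, mug, tumbler, mill, bowl from where it was at the start of the episode above 0.025 m).
It also fails if it takes over 51 s, if anything falls off the work surface, if the arm or the gripper's body presses on something with over 40 N, if the wrist force passes 120 N, or if a joint passes its speed limit or range.

## Working session

There is one attempt and no reset: what is moved stays moved. The work goes in short steps, each a Python script; the robot and the scene stay as the last script left them, time stands still between calls to the robot, and variables do not carry over. Pictures are saved under pics/ and viewed, at most 10 in all, crops included, and the job is handed in when it is done.

```bash
mkdir -p pics
cat > h.py <<'E'
import numpy as np, cv2
from station import env
from scipy.spatial.transform import Rotation as R
def cam(n):
    c=env.read_camera(n); c['Rm']=cv2.Rodrigues(np.array(c['rvec'],float))[0]; return c
def cloud(c):
    d=c['depth'];K=c['camera_matrix'];v,u=np.mgrid[:400,:640]
    P=np.stack([(u-K[0,2])/K[0,0]*d,(v-K[1,2])/K[1,1]*d,d],-1)
    P=(P-np.ravel(c['tvec']))@c['Rm']; P[d==0]=np.nan; return P
def quat(M): return R.from_matrix(M).as_quat(scalar_first=True)
E
python3 - <<'E'
from h import *
for n in ['scene','side','wrist']:
    c=cam(n); cv2.imwrite(f'pics/{n}0.png',c['frame'][:,:,::-1]); np.savez(f'{n}0.npz',P=cloud(c),f=c['frame'])
    print(n,-c['Rm'].T@np.ravel(c['tvec']),c['Rm'][2])
o=env.get_obs();print(o['time'],o['tcp_rot'],o['wrist_force'])
E
```

```text
scene [ 1.65714645 -0.12544953  0.78973156] [-0.84415611  0.0616563  -0.5325401 ]
side [0.33261502 0.78239969 0.72798591] [ 0.21457104 -0.7802006  -0.58757663]
wrist [0.08440983 0.67347244 0.37211944] [ 0.28227139 -0.06787772 -0.95693024]
0.15 [-1.08775881e-05  1.16671180e-01  9.93170478e-01 -4.87876617e-04] [-0.62378002 -0.06673399  0.11787739]
```

View pics/scene0.png

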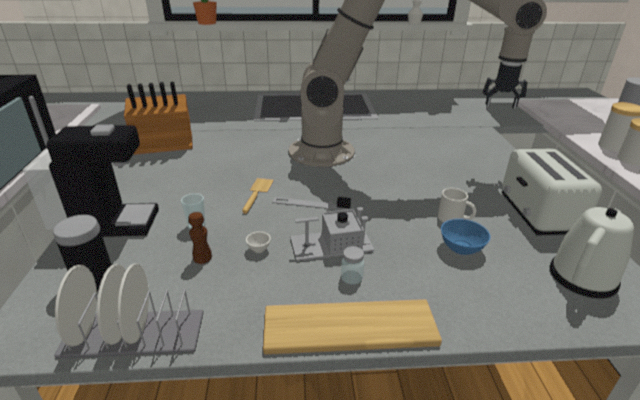

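View pics/side0.png

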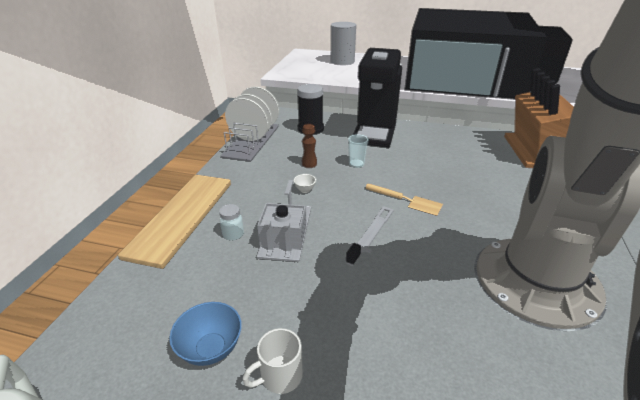

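The scene view shows the bar lying with its eye end at (275,202) and its grip at (344,202). The press is at about (340,235), its post to the left at (307,225). In the side view the grip is at (353,252), the eye at (388,210) and the lid button at (282,211), so press +x is roughly world +y.

Run:
```python
from h import *
for n,pts in [('side',dict(grip=(353,250),eye=(387,211),button=(282,209),posthead=(291,184),jar=(231,212),ram=(304,180),mug=(280,340),bowl=(206,315),mill=(309,130),tumb=(358,142),spat=(385,190),spat2=(425,206))),('scene',dict(grip=(343,202),eye=(279,202),button=(342,215),posthead=(306,219),jar=(353,254)))]:
    P=np.load(n+'0.npz')['P']
    for k,(u,v) in pts.items(): print(n,k,np.round(np.nanmedian(P[v-1:v+2,u-1:u+2].reshape(-1,3),0),3))
for n in ['side','scene']:
    z=np.load(n+'0.npz');P=z['P'];f=z['f'].astype(int)
    dark=(f.max(2)<50)&(P[...,2]>0.012)&(P[...,0]>.3)&(P[...,0]<.9)&(abs(P[...,1])<.3)&(P[...,2]<.15)
    m,l,s,ce=cv2.connectedComponentsWithStats(dark.astype(np.uint8))
    for i in range(1,m):
        if s[i,4]>15:
            q=P[l==i];print(n,s[i],q.min(0).round(3),q.max(0).round(3))
    # base plate of press
    b=(P[...,2]>0.006)&(P[...,2]<0.016)&(abs(P[...,1])<.25)&(P[...,0]>.5)&(P[...,0]<.85)
    q=P[b][:,:2].astype(np.float32); print(n,'plate',len(q),cv2.minAreaRect(q) if len(q) else '')
```

```text
side grip [0.446 0.049 0.038]
side eye [ 0.387 -0.181  0.002]
side button [0.64  0.017 0.107]
side posthead [ 0.658 -0.105  0.104]
side jar [0.779 0.036 0.084]
side ram [ 0.666 -0.252  0.022]
side mug [0.531 0.354 0.058]
side bowl [0.711 0.321 0.034]
side mill [ 0.681 -0.372  0.141]
side tumb [ 0.526 -0.458  0.076]
side spat [ 0.405 -0.265  0.018]
side spat2 [ 0.279 -0.234  0.002]
scene grip [0.456 0.041 0.03 ]
scene eye [ 0.407 -0.173  0.006]
scene button [0.648 0.013 0.109]
scene posthead [ 0.661 -0.09   0.106]
scene jar [0.799 0.026 0.087]
side [277 206  10  11  95] [0.629 0.002 0.092] [0.655 0.032 0.109]
side [346 244  15  19 194] [0.431 0.025 0.012] [0.461 0.069 0.042]
side plate 681 ((0.6380817890167236, -0.057225301861763), (0.3381664454936981, 0.22952048480510712), 66.45792388916016)
scene [337 197  14  11 131] [0.436 0.021 0.012] [0.464 0.066 0.044]
scene [338 213   9  10  78] [0.635 0.001 0.089] [0.662 0.025 0.11 ]
scene plate 1047 ((0.7040783166885376, 0.014261841773986816), (0.23304711282253265, 0.5030873417854309), 8.182846069335938)
```

```bash
cat >> h.py <<'E'
def tool(xdir,tilt=0.):
    """tool rotation: pointing down with tool x = horizontal bar direction xdir*s; tilt = grip-up tilt of bar"""
    x=np.r_[xdir,0]/np.linalg.norm(xdir); z=np.r_[0,0,-1.]
    return np.c_[x,np.cross(z,x),z]
E
python3 - <<'E'
from h import *
# reachability trial, press yaw 98deg, origin .644,.014
ya=np.deg2rad(98); ex=np.r_[np.cos(ya),np.sin(ya),0]; ey=np.cross([0,0,1],ex); O=np.r_[.644,.014,0]
for s in (1,-1):
    T0=tool(np.r_[.2,.98]*s)
    print(s,'pick',env.solve_ik([.446,.045,.031],quat(T0)),'view',env.solve_ik([.54,.03*s,.42],quat(T0)))
    for t in (0,20,38):
        B=R.from_rotvec(-np.deg2rad(t)*ey).as_matrix()@np.c_[ex,ey,[0,0,1]]
        T=B@np.c_[[s,0,0],[0,-s,0],[0,0,-1]]
        for lx,lz in ((-.145,.12),(-.11,.09)):
            g=O+ex*lx+np.r_[0,0,lz]+B@np.r_[.2405,0,.0195+.009]
            q=env.solve_ik(g,quat(T)); print(s,t,g.round(3),None if q is None else np.round(q,2))
s=1
q=env.solve_ik([.54,.03,.42],quat(tool(np.r_[.2,.98])))
if q is not None:
    env.movej(q); c=cam('wrist'); cv2.imwrite('pics/w1.png',c['frame'][:,:,::-1]); np.savez('w1.npz',P=cloud(c),f=c['frame'])
print(env.get_obs()['time'])
E
```

```text
1 pick [-0.66529063  0.4729131   0.50613755  2.28812291 -0.49507786  0.48339002
  0.03774239] view [-0.99404056  0.10416134  0.91132881  1.71331475 -0.08404169  1.36502255
 -0.26945158]
1 0 [0.631 0.109 0.148] [-0.77  0.57  0.69  1.81 -0.44  0.92  0.26]
1 0 [0.626 0.143 0.118] [-0.8   0.61  0.66  1.82 -0.48  0.88  0.22]
1 20 [0.634 0.085 0.229] [-0.65  0.55  0.83  1.74 -0.78  1.24  0.61]
1 20 [0.629 0.119 0.199] [-0.64  0.54  0.72  1.78 -0.78  1.15  0.57]
1 38 [0.64  0.041 0.291] [-0.42  0.6   0.82  1.64 -0.98  1.57  0.79]
1 38 [0.635 0.075 0.261] [-0.37  0.55  0.63  1.69 -0.94  1.43  0.73]
-1 pick [ 0.60667931  0.64683688 -1.0318953   2.21868492  0.85521725  0.75509981
  1.92189452] view [ 0.91971425  0.25421012 -1.16945914  1.62605012  0.23639871  1.41866834
  2.66591994]
-1 0 [0.631 0.109 0.148] [-1.04  0.85  1.2   1.82 -0.88  1.13 -2.52]
-1 0 [0.626 0.143 0.118] [-1.08  0.91  1.2   1.84 -0.96  1.12 -2.52]
-1 20 [0.634 0.085 0.229] [-0.75  0.63  1.02  1.75 -0.89  1.32 -2.44]
-1 20 [0.629 0.119 0.199] [-0.81  0.67  1.02  1.78 -0.95  1.28 -2.43]
-1 38 [0.64  0.041 0.291] [-0.42  0.6   0.82  1.64 -0.98  1.57 -2.35]
-1 38 [0.635 0.075 0.261] [-0.37  0.55  0.63  1.69 -0.94  1.43 -2.41]
2.8583
```

View pics/w1.png

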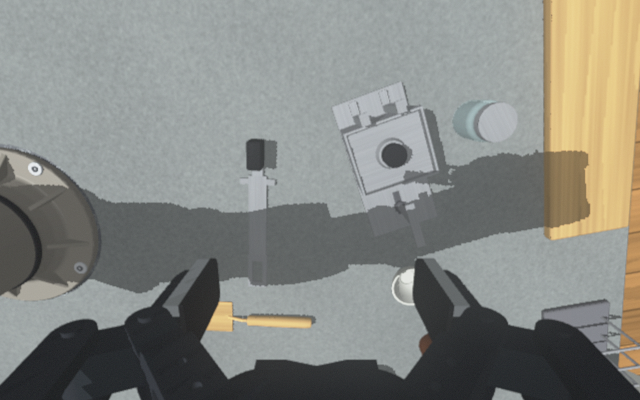

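The wrist view shows the bar upright in the picture, with its grip at (255,155), ears at (258,182) and loop at (257,284). The press is turned about 17° to it: button at (395,154), keepers at (360,120) and (403,108), T-head near (412,215).

Run:
```python
from h import *
z=np.load('w1.npz');P=z['P'];f=z['f'].astype(int);Z=P[...,2]
v,u=np.mgrid[:400,:640]
def rep(n,m):
    q=P[m]; print(n,len(q),'mean',q.mean(0).round(4),'med',np.median(q,0).round(4),'rect',[np.round(a,4) for a in cv2.minAreaRect((q[:,:2]*1000).astype(np.float32))])
    return q
dark=f.max(2)<60
rep('grip top',(u>235)&(u<275)&(v>125)&(v<180)&(Z>.034)&(Z<.05))
rep('bar',(u>225)&(u<290)&(v>170)&(v<295)&(Z>.0025)&(Z<.010))
b=(u>320)&(u<445)&(v>70)&(v<255)
rep('button',b&dark&(Z>.1)&(Z<.115)&(v>130)&(v<180))
h=rep('head',b&(Z>.095)&(Z<.115)&(v>180))
rep('keep',b&(Z>.095)&(Z<.115)&(v<130))
rep('box',b&(Z>.07)&(Z<.094)); rep('plate',b&(Z>.008)&(Z<.016))
# fit head axis
q=h[:,:2]-h[:,:2].mean(0);w,V=np.linalg.eigh(q.T@q);print('head ang',np.degrees(np.arctan2(*V[::-1,1])))
c=cv2.resize(z['f'][60:300,220:460],None,fx=2.5,fy=2.5,interpolation=cv2.INTER_CUBIC); cv2.imwrite('pics/w1c.png',c[:,:,::-1])
for x in range(395,432,4): print(x,[int(1000*t) if t==t else -1 for t in Z[186:254:3,x]])
```

```text
grip top 446 mean [0.4459 0.0454 0.0372] med [0.4459 0.0455 0.0373] rect [array([446.0387,  45.2173]), array([44.7245, 23.0487]), np.float64(75.3841)]
bar 1624 mean [ 0.4151 -0.0741  0.0037] med [ 0.4152 -0.0689  0.0036] rect [array([411.5875, -88.9459]), array([214.1559,  56.4513]), np.float64(75.6135)]
button 0 mean [nan nan nan] med [nan nan nan] rect [array([0., 0.]), array([0., 0.]), np.float64(0.0)]
head 414 mean [ 0.6573 -0.0864  0.1034] med [ 0.6573 -0.0859  0.1035] rect [array([657.6166, -87.4041]), array([12.3444, 67.0581]), np.float64(8.2866)]
keep 279 mean [0.6353 0.0732 0.1032] med [0.6521 0.0732 0.1036] rect [array([634.6467,  73.1005]), array([60.0739, 16.1228]), np.float64(8.3119)]
box 5123 mean [0.6444 0.0167 0.0789] med [0.6443 0.0193 0.078 ] rect [array([646.3975,  -6.4487]), array([110.6267, 164.9247]), np.float64(8.2337)]
plate 4052 mean [ 0.6453 -0.0208  0.0109] med [ 0.643  -0.0646  0.0107] rect [array([647.2893, -14.2283]), array([111.9446, 229.692 ]), np.float64(8.1376)]
head ang 98.20832757894888
395 [84, 10, 9, 11, 13, 12, 16, 16, 11, 12, 10, 11, 10, 11, 10
[... 306 characters left out ...]
]
411 [9, 10, 11, 11, 10, 10, 103, 103, 104, 103, 103, 103, 102, 103, 99, 0, 0, -1, -1, -1, 0, -1, 0]
415 [8, 9, 11, 9, 10, 12, 11, 10, 105, 103, 103, 103, 103, 103, 102, 104, 103, 103, 104, -1, -2, -2, -1]
419 [10, 9, 10, 9, 10, 8, 8, 10, 12, 10, -1, 10, -2, 104, 103, 102, 103, 102, 104, 103, 104, 0, -1]
423 [11, 9, 9, 10, 10, 9, 10, 11, 11, 11, 11, 9, -1, 0, -2, -2, -3, -2, 103, 103, -2, 0, -2]
427 [10, 9, 10, 10, 12, 10, 11, 10, 9, 9, 10, -3, 0, -1, -2, 0, 1, 0, -2, -1, -1, 0, 0]
431 [0, -2, -1, 13, 12, 11, 10, 10, 11, 9, 11, 0, 0, -1, -1, -1, 0, -1, 0, -1, -1, -2, -1]<stdin>:5: RuntimeWarning: Mean of empty slice.
  ret = um.true_divide(
  return _methods._mean(a, axis=axis, dtype=dtype,
```

View pics/w1c.png

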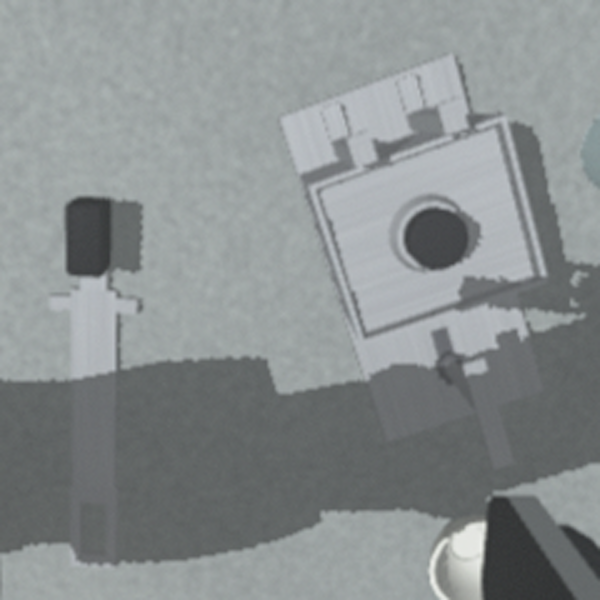

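```bash
cat >> h.py <<'E'
YA=np.deg2rad(98.2); EX=np.r_[np.cos(YA),np.sin(YA),0]; EY=np.r_[-EX[1],EX[0],0]; EZ=np.r_[0,0,1.]
O=np.r_[.6430,.0155,0]; A=.008   # A: TCP above grip centre along bar z
M=np.c_[EX,EY,EZ]
def pose(lx,ly,lz,t):
    """TCP pose putting bar loop centre at press (lx,ly,lz) [m], tilt t deg grip-up"""
    B=M@R.from_rotvec([0,-np.deg2rad(t),0]).as_matrix()
    return O+M@np.r_[lx,ly,lz]+B@np.r_[.2405,0,.0195+A], quat(B@np.diag([1,-1,-1.]))
def loop():
    """loop centre (press frame) and tilt implied by the tool pose"""
    o=env.get_obs(); T=R.from_quat(o['tcp_rot'],scalar_first=True).as_matrix()@np.diag([1,-1,-1.])
    p=M.T@(np.array(o['tool_pos'])-O+T@np.r_[-.2405,0,-.0195-A]); b=M.T@T[:,0]
    return p, np.degrees(np.arcsin(b[2])), o
def F(o=None): return M.T@np.array((o or env.get_obs())['wrist_force'])
def say(s=''):
    p,t,o=loop(); print(s,'t=%.2f'%o['time'],'loop',(p*1000).round(1),'tilt %.1f'%t,'F',F(o).round(1),'grip',round(o['grip_width'],3),np.round(o['gripper_force'],1))
E
python3 - <<'E'
from h import *
ya=np.deg2rad(75.5); q=quat(tool(np.r_[np.cos(ya),np.sin(ya)]))
g=np.r_[.4460,.0452]
env.move_to(np.r_[g,.10],q); env.move_linear(np.r_[g,.030],max_speed=.12)
say('down'); env.grab(80); say('grab')
env.move_linear(np.r_[g,.25],max_speed=.2); say('lift')
p=pose(-.150,0,.14,38); print(p, env.solve_ik(*p))
env.move_to(*p); say('pre')
env.hold(.2); say('pre'); print(np.round(env.get_obs()['q'],2))
for n in ('side','scene'):
    c=cam(n); np.savez(n+'2.npz',P=cloud(c),f=c['frame'])
    u,v=((240,130),(270,160))[n=='scene']; cv2.imwrite(f'pics/{n}2.png',cv2.resize(c['frame'][v:v+120,u:u+120],None,fx=5,fy=5)[:,:,::-1])
c=cam('wrist'); cv2.imwrite('pics/w2.png',c['frame'][:,:,::-1]); np.savez('w2.npz',P=cloud(c),f=c['frame'])
E
```

```text
down t=4.86 loop [-164.5  283.1    2.9] tilt 0.0 F [-0.3 -0.1  0.1] grip 1.002 0.0
grab t=5.45 loop [-164.2  283.4    2.7] tilt 0.0 F [ 0.5  3.1 15.4] grip 0.27 77.8
lift t=7.18 loop [-164.4  283.9  222.3] tilt -0.0 F [ 0.1 -0.1 -3. ] grip 0.264 78.4
(array([0.6397786 , 0.03785498, 0.30973688]), array([-0.24608182,  0.6190696 ,  0.7146735 ,  0.21316276])) [-0.36455641  0.54369341  0.72928344  1.61943099 -0.92188742  1.55137388
  0.73236286]
pre t=8.83 loop [-1.494e+02  1.000e-01  1.401e+02] tilt 38.0 F [ 0.2  0.1 -3.5] grip 0.264 78.5
pre t=9.03 loop [-149.2   -0.2  140.4] tilt 38.0 F [ 0.1  0.5 -3.5] grip 0.267 78.5
[-0.37  0.54  0.73  1.62 -0.92  1.55  0.73]
```

View pics/side2.png

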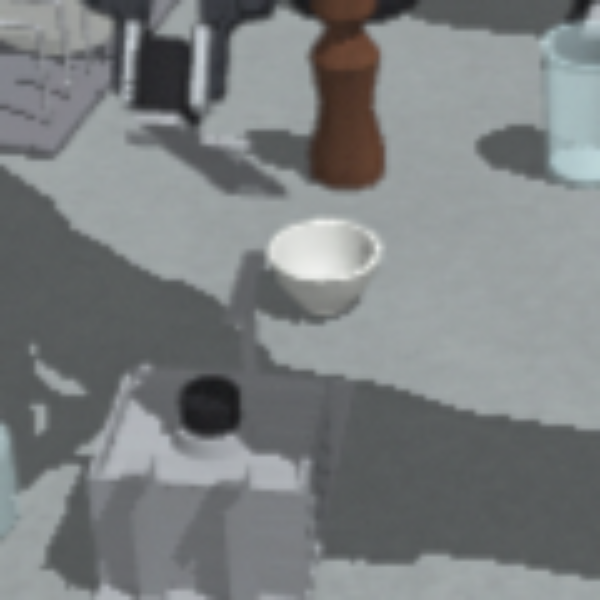

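View pics/scene2.png

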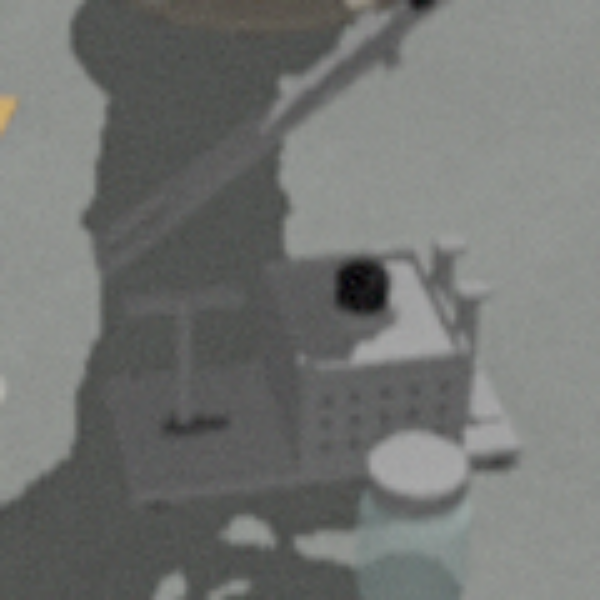

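The scene crop shows the bar tilted grip-up. Its loop is at crop (100,260), just beyond and above the T-head's -x end (128,300). The side crop has the grip at (165,80), with the bar seen edge-on. Next I check lateral alignment from the clouds.

Run:
```python
from h import *
from scipy.spatial.transform import Rotation as R
B=M@R.from_rotvec([0,-np.deg2rad(38),0]).as_matrix()
for n in ('side2','scene2'):
    z=np.load(n+'.npz');P=(z['P']-O)@M*1000
    h=(abs(P[...,0]+104)<37)&(abs(P[...,1])<15)&(P[...,2]>97)&(P[...,2]<112); q=P[h]
    if len(q)>5: print(n,'head',len(q),np.median(q,0).round(1),q[:,0].min().round(1),q[:,0].max().round(1),np.percentile(q[:,1],[5,95]).round(1))
    # points in tilted bar frame relative to loop
    L=(P-np.r_[-149.4,0,140.2])@R.from_rotvec([0,-np.deg2rad(38),0]).as_matrix()
    for a,b in ((-8,6),(6,46),(48,100),(100,170),(182,202)):
        m=(L[...,0]>a)&(L[...,0]<b)&(abs(L[...,1])<35)&(abs(L[...,2])<12); q=L[m]
        if len(q)>3: print(n,(a,b),len(q),'med',np.median(q,0).round(1),'x',q[:,0].min().round(1),'y',np.percentile(q[:,1],[3,97]).round(1))
```

```text
side2 head 72 [-101.5   -0.9  104.8] -138.1 -70.3 [-6.8  4.2]
side2 (-8, 6) 13 med [ 2.1 -5.1 -2.4] x -5.4 y [-12.7  12.8]
side2 (6, 46) 17 med [24.7 11.7 -3.2] x 6.1 y [-17.   15.4]
side2 (48, 100) 33 med [76.3 -1.3 -3.1] x 48.4 y [-16.1  13.5]
side2 (100, 170) 51 med [135.9   2.5  -3.1] x 100.2 y [-15.2  13.7]
side2 (182, 202) 51 med [194.8   7.4  -1.6] x 184.0 y [-29.5  27. ]
scene2 head 94 [-106.3   -3.4  105.5] -138.7 -72.0 [-8.4  5.6]
scene2 (-8, 6) 36 med [ 0.6 -2.6  1.5] x -6.2 y [-18.9  18.2]
scene2 (6, 46) 82 med [25.7 -8.5  1.2] x 7.2 y [-19.6  15.8]
scene2 (48, 100) 142 med [74.  -4.3  1.9] x 48.0 y [-17.4  15.7]
scene2 (100, 170) 186 med [135.6  -4.8   2.2] x 100.7 y [-16.6  15.3]
scene2 (182, 202) 80 med [192.   -2.9   2. ] x 182.4 y [-30.1  28.4]
```

Head and bar agree laterally to within 1 mm, so I insert and feel for the neck.

```bash
cat >> h.py <<'E'
def go(lx,ly,lz,t,v=.06):
    p,q=pose(lx,ly,lz,t); env.move_linear(p,q,max_speed=v)
E
python3 - <<'E'
from h import *
ly=-.0003
go(-.150,ly,.115,38); f0=F(); say('mid')
for z in (.105,.095,.087):
    go(-.150,ly,z,38,.04); d=F()-f0; print(z,d.round(1))
    if np.linalg.norm(d)>5: say('touch'); raise SystemExit
say('down')
go(-.122,ly,.087,38,.05); f0=F(); say('under')
x=-.122
while x<-.098:
    x+=.001; go(x,ly,.087,38,.02); d=F()-f0
    if abs(d[0])>3 or np.linalg.norm(d)>6: break
print('x',x,d.round(1)); say('neck')
E
```

```text
mid t=9.75 loop [-150.1   -0.2  114.8] tilt 38.0 F [-0.  -0.  -3.4] grip 0.266 78.5
0.105 [0.3 0.3 1.2]
0.095 [ 0.1 -0.6  2. ]
0.087 [-1.  -0.3  0.2]
down t=10.90 loop [-1.499e+02 -1.000e-01  8.670e+01] tilt 38.0 F [-1.  -0.3 -3.2] grip 0.265 78.5
under t=11.61 loop [-122.1   -0.3   87.1] tilt 38.0 F [-1.2  0.1 -3. ] grip 0.268 78.5
x -0.11199999999999999 [-4.7 -1.2 -1.6]
neck t=14.11 loop [-112.5   -0.2   87. ] tilt 38.0 F [-5.9 -1.1 -4.6] grip 0.266 78.7
```

Run:
```python
from h import *
ly=-.0003; x=-.1135
go(x,ly,.087,38,.02); say('off'); go(x,ly,.091,38,.03); f0=F()
z=.091
while z<.0975:
    z+=.0007; go(x,ly,z,38,.02); d=F()-f0
    if d[2]<-3 or np.linalg.norm(d)>5: break
print('z',z,d.round(1)); say('head')
c=cam('scene'); np.savez('scene3.npz',P=cloud(c),f=c['frame']); cv2.imwrite('pics/s3.png',cv2.resize(c['frame'][160:280,270:390],None,fx=5,fy=5)[:,:,::-1])
```

```text
off t=14.36 loop [-113.4   -0.3   87. ] tilt 38.0 F [-4.1 -0.7 -4.5] grip 0.271 78.7
z 0.09730000000000005 [-2.2  0.9 -3.3]
head t=16.89 loop [-113.8   -0.2   97.2] tilt 38.0 F [-3.8  0.6 -5.9] grip 0.269 78.5
```

View pics/s3.png

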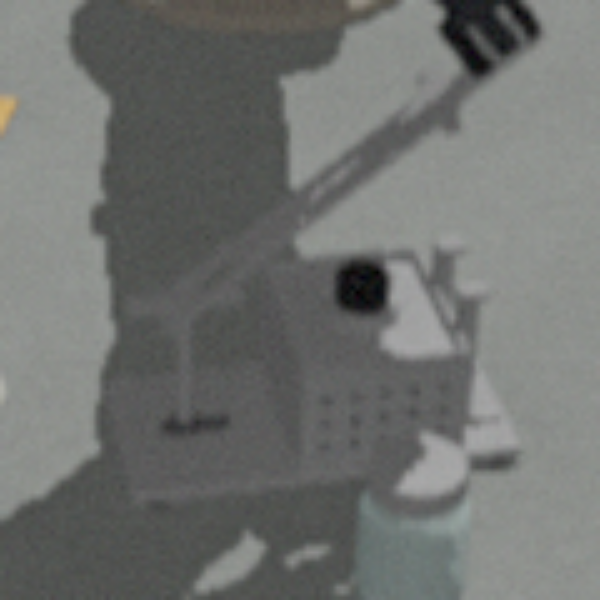

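The picture shows the loop under the T-head, bearing on the neck at crop (183,320), with the head through the eye. The loop reads 1.9 mm high at contact. I tilt down about that contact, watching the forces.

Run:
```python
from h import *
ly=-.0003; f0=np.array([-1,0,-3.3])
for t in np.r_[36:1:-3., 1.5,0]:
    c,s=np.cos(np.deg2rad(t)),np.sin(np.deg2rad(t))
    go((-108.2-5*c-2.5*s)/1e3,ly,(101.5-5*s-2.5*c)/1e3,t,.06)
    d=F()-f0; print(t,d.round(1),end=' ')
    if abs(d[0])>9 or abs(d[1])>7 or abs(d[2])>14: print('STOP'); break
say('\nend')
```

```text
36.0 [-1.7  0.4 -1.3] 33.0 [-2.6 -0.3  0.2] 30.0 [-1.5  1.  -0.8] 27.0 [-1.9 -0.4  0.7] 24.0 [-1.4  0.1  0.5] 21.0 [-1.7  0.2 -0.6] 18.0 [-2.3  0.4 -0.8] 15.0 [-2.3  0.4 -0.3] 12.0 [-2.3 -0.1 -0.5] 9.0 [-4.  -0.2  0.3] 6.0 [-4.5  0.1  2.3] 3.0 [-4.6 -0.2  1.6] 1.5 [-4.4 -0.5  3.1] 0.0 [-5.5  0.2  3.4] 
end t=21.68 loop [-113.    -0.3   98.7] tilt -0.2 F [-6.5  0.2  0.1] grip 0.271 79.0
```

Run:
```python
from h import *
ly=-.0003; T=-.8; z=.0990
go(-.1140,ly,z,T,.03); say('low'); f0=F()
x=-.114
while x>-.131:
    x-=.002 if x>-.1225 else .0007
    go(x,ly,z,T,.03); d=F()-f0; print(round(x*1e3,1),d.round(1),end=' ')
    if d[0]>9 or abs(d[1])>8 or abs(d[2])>9: break
say('\nend')
c=cam('scene'); cv2.imwrite('pics/s4.png',cv2.resize(c['frame'][160:280,270:390],None,fx=5,fy=5)[:,:,::-1])
```

```text
low t=21.95 loop [-113.2   -0.5   98.7] tilt -0.9 F [-3.1  1.3  0.8] grip 0.267 79.2
-116.0 [ 8.4 -0.8  1.8] -118.0 [ 8.5 -2.4  0.7] -120.0 [ 8.7 -1.5  1.5] -122.0 [ 7.7 -1.1  0.9] -124.0 [ 8.  -2.2  1.3] -124.7 [ 7.9 -2.2  1.1] -125.4 [ 8.5 -2.2  1.1] -126.1 [ 8.3 -1.7  1.5] -126.8 [ 9.2 -2.7  1.8] 
end t=24.20 loop [-126.3   -0.4   98.9] tilt -0.8 F [ 6.  -1.4  2.6] grip 0.266 79.3
```

View pics/s4.png

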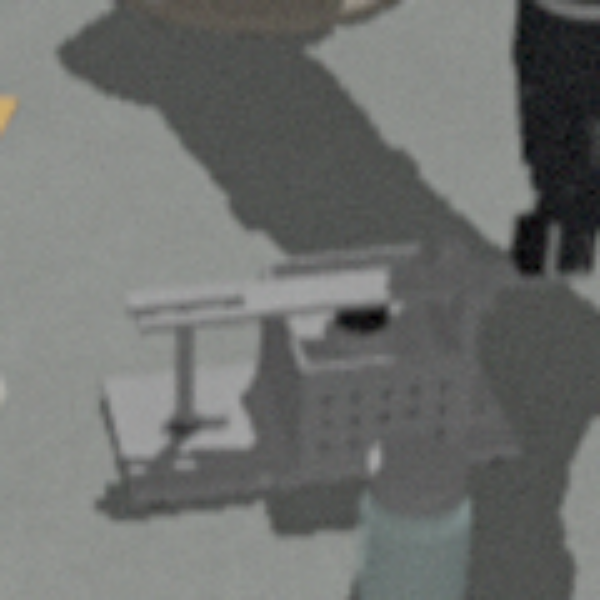

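The bar lies level under the head and over the button. So far I feel only steady sliding friction of about 6 N, so I push on until a definite stop.

Run:
```python
from h import *
ly=-.0003; T=-.8; z=.0990
x=-.1268
while x>-.1335:
    x-=.0006
    go(x,ly,z,T,.03); f=F(); print(round(x*1e3,1),f.round(1),end=' ')
    if f[0]>14 or abs(f[1])>9 or abs(f[2])>10: break
say('\nend')
P=[cloud(cam(n)) for n in ('scene','side')]
for p in P:
    p=(p-O)@M*1000
    m=(abs(p[...,1])<25)&(p[...,0]<-90)&(p[...,0]>-150)&(p[...,2]>92)&(p[...,2]<110);q=p[m];print(len(q),'min x',np.sort(q[:,0])[:4].round(1))
    m=(abs(p[...,1])<35)&(p[...,0]<100)&(p[...,0]>45)&(p[...,2]>90)&(p[...,2]<112)&(abs(p[...,1])>16);q=p[m];print('ears/keepers',len(q),q[:,0].min().round(1),q[:,0].max().round(1))
```

```text
-127.4 [8.3 0.2 2.2] -128.0 [11.4  0.8  3.7] -128.6 [13.2  1.6  3.7] -129.2 [15.9  1.4  5. ] 
end t=25.25 loop [-126.4   -0.8   98.2] tilt -0.6 F [15.9  1.4  5. ] grip 0.272 79.8
126 min x [-138.4 -138.1 -137.6 -137.5]
ears/keepers 80 47.4 69.2
99 min x [-139.8 -138.3 -138.3 -138.3]
ears/keepers 30 49.9 70.5
```

It stopped hard at -126.4 (latched is -127), with the ears' outer edge near x 70. I ease off, release and retreat.

Run:
```python
from h import *
go(-.1273,-.0003,.0987,-.6,.03); say('ease')
env.gripper_open(); env.hold(.2); say('open')
p=np.array(env.get_obs()['tool_pos']); env.move_linear(p+[0,0,.12],max_speed=.12); env.move_linear(p+[-.03,.08,.25],max_speed=.2); say('away')
c=cam('wrist'); cv2.imwrite('pics/w5.png',c['frame'][:,:,::-1])
for n in ('wrist','scene','side'):
    p=(cloud(c if n=='wrist' else cam(n))-O)@M*1000
    for nm,a,b,w in (('loop',-145,-125,16),('mid',-40,30,14),('grip',85,140,20),('ears',45,85,33)):
        m=(abs(p[...,1])<w)&(p[...,0]>a)&(p[...,0]<b)&(p[...,2]>88)&(p[...,2]<145);q=p[m]
        if len(q)>3: print(n,nm,len(q),'x',np.percentile(q[:,0],[2,98]).round(1),'y',np.percentile(q[:,1],[2,50,98]).round(1),'z',np.percentile(q[:,2],[5,50,95]).round(1))
```

```text
ease t=25.60 loop [-126.4   -0.5   98.5] tilt -0.5 F [8.2 0.4 3.6] grip 0.27 79.2
open t=26.43 loop [-127.3   -0.3   98.7] tilt -0.6 F [-0.6 -0.9  0.3] grip 0.996 0.0
away t=28.51 loop [-44.5  18.5 347.9] tilt -0.6 F [-0.7 -0.7  0.3] grip 0.998 0.0
wrist mid 873 x [-38.5  28.5] y [-13.5  -0.5  13. ] z [97.3 98.6 99.8]
wrist grip 884 x [ 93.  136.2] y [-11.1   0.5  11.3] z [105.2 132.  133.6]
wrist ears 845 x [46.4 74.2] y [-27.7   0.   29. ] z [ 96.8  98.9 104.2]
scene loop 32 x [-138.6 -125.5] y [-15.2  -4.8  14.6] z [ 98.6 103.1 107.8]
scene mid 145 x [-38.8  27.8] y [-13.8  -2.4  12.7] z [ 93.2 100.9 102.5]
scene grip 249 x [ 88.4 133.4] y [-16.1  -9.8   8.8] z [ 99.2 121.5 136. ]
scene ears 152 x [46.  82.7] y [-31.4  -4.3  29.8] z [ 92.3 101.2 106.6]
side loop 23 x [-139.3 -126.1] y [-13.    0.8  12.7] z [ 97.8 103.9 106.2]
side mid 181 x [-38.3  28.4] y [-13.1   0.8  13.2] z [ 97.2  99.6 101.7]
side grip 278 x [ 93.3 136.4] y [-12.    1.3  10.8] z [100.5 129.  134.6]
side ears 131 x [46.4 73.3] y [-29.6  10.1  28.7] z [ 95.4 100.3 105.8]
```

View pics/w5.png

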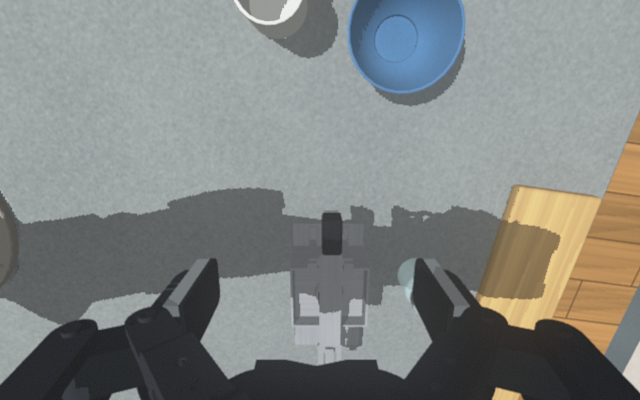

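The wrist view shows the bar along the press, its grip at (331,232). Measured, it is level (mid z about 100 after the camera's -1.5 mm bias) with its grip centre at x of about 114.5, so I hand in.

```bash
python3 -c "
from h import *
print(env.hand_in())"
```

```text
the job is handed in; nothing more can be done
None
```

The pressing bar is latched on the tofu press and released: measured level, eye under the T-head, ears stopped on the keeper uprights. I handed it in after about 29 s; no verdict was returned.

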